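# Tip the measuring module onto its feet and switch it on

## Robot

A 7-joint arm with a two-finger parallel gripper is mounted at the origin on the work surface. World frame = base frame: x ahead of the robot, y to its left, z up, the work surface at z = 0. Lengths are in mm, angles in rad, forces in N, time in s.
With the tool pointing down it reaches from about 425 to 825 mm from the base axis. Payload 3.6 kg.
Tool frame: the origin (TCP) lies on the mounting face of the last link; the fingertips stand 186 mm ahead of it and the grasp point (between the pads) lies 167 mm ahead of it (tcp_to_grasp is the distance from the TCP to the grasp point, in mm); x points along the fingers, y is the direction in which the jaws open and shut, and the axes are right-handed (so a half turn about x gives the same grasp; the last joint's range is limited). The gripper opens to 93 mm and grips with 3 to 60 N. Pads are 15 mm wide; open, the fingers measure 128 mm over their backs; the gripper's body (75 mm by 188 mm) begins 65 mm behind the grasp point.
Start: joints at [1.258, 0.615, -0.013, 1.423, 0.008, 1.103, -0.04], TCP at [183.884, -623.428, 404.74] pointing down, gripper open.
Joint ranges: [-3.12, 3.12], [-0.3, 2.06], [-1.34, 1.32], [0.26, 2.42], [-1.36, 4.5], [0.01, 1.98], [-2.84, 2.84]. Speed limits (rad/s): [2.79, 2.79, 3.14, 3.14, 3.14, 3.14, 3.14].

## Interface

Orientations are given as a unit quaternion [w, x, y, z].
In Python, from bench import * gives the robot as it stands.
- The arm moves only by the tool jog_arm, never from a script. Its argument "increments" is a list of rows, each an object of numbers: "tx", "ty", "tz": the shift along the tool's x, y, z normalised to -1 to 1, where 1 is 0.02 m; "rx", "ry", "rz": the turn, a rotation vector about the tool's x, y, z normalised to -1 to 1, where 1 is 4 degrees. In form: [{"tx": .., "ty": .., "tz": .., "rx": .., "ry": .., "rz": ..}, ...]. A call has exactly 5 rows; each row shifts and turns the pose as measured when the row begins, along the tool's axes as they then stand; what a row does not reach is not made up. A row lasts 1/12 s, in which the tool goes at most 41.7 mm and 7.16 degrees, less where a joint would pass 70% of its speed; a pose out of reach is approached as far as the arm can. A call with a number of a shift or a turn outside -1 to 1 is refused whole. A call with a gripper value outside its range is refused whole. "hand" is the closure, from -1 (fully open) to 1 (shut), set as the call begins (left out, the last holds). The fingers move at their own pace and stop on an object; the grip force is fixed at half the most. Time passes only in rows, so rows that do not move let the fingers close, or fill a call up. It gives the time, the measured TCP pose, the force and the opening at its end, in the units of the state.
- get_state(): the state, without advancing time (a new reading comes with each control period).
- snapshot(name): name is "scene" or "top" or "wrist"; returns the picture (420x560x3 uint8, blue, green, red); there is no depth.
- camera_params(name): a dict with "fx", "fy", "cx", "cy" (pixels), "T" (4x4, takes a point from camera to world coordinates). Camera axes: x right, y down, z forward; pixel columns grow to the right and rows downward; lengths in mm; the calibration is good to about 2 mm. A picture is of the moment at which its call begins: read the wrist's pose just before it. camera_params takes no time and is no camera call; for the wrist camera it gives the pose at the moment of the call.
- hand_in(): hands the job in, once; it reports no verdict.
The state is a dict: "time": time; "q": joint angles; "qd": joint speeds; "tau": joint torques, N m; "position": TCP position; "tool_rot": TCP orientation; "contact_force": force on the tool from outside, world axes, zero at the start; "ft_torque": the same for the moment, N m; "gripper_width": finger opening in mm.
Only numpy, scipy, OpenCV 4.12 (cv2) and the standard library are available. Lean on these libraries where they do the work, as an engineer would, in place of code of your own. Each camera call takes 0.05 s, during which the arm holds its last target.

## Task

The dark measuring module has been left standing on its rear panel, sockets up. Push it over from its lid side so that it comes down flat on its four rubber feet, on the spot where it stands, and only then press the round power button on its lid fully in and let it spring back. Only touch and push: do not pick the module up, do not push it about the table, and leave the jar, the screwdriver and the mug where they are.

Things in the scene. Friction and masses are not known exactly. Their poses are not given: they have to be found in the camera images.
- module: Loose dark box, 0.4-0.8 kg, 160 x 110 x 42 mm, standing at the start on its 160 x 42 mm rear panel, any yaw. Origin: middle of that panel, on the table at the start. z: up as it stands, to the panel with four metal sockets (z 110 mm, sockets reach 126 mm); y: along the 160 mm; x: across the 42 mm, lid at x = -21 mm looking to -x, underside with the feet at x = +21 mm. Lying on its feet, x points down.
- module_lid (a point): Point on the lid, mid-length, 90 mm above the origin: upper part of the lid, where to push towards the module's +x. Under 3 N tips it there without sliding; leaned about 25 degrees it topples and falls the rest by itself, the sockets ending up level, pointing the way it was pushed.
- module_underside (a point): Middle of the underside, a bare metal base plate (55 mm above the origin as it stands). Four rubber feet stand out from this face, 5 mm high, 16 mm across, at y = -62 and 62, z = 18 and 92 mm of the module's frame. Lying on them, the module's lid is 47 mm over the table and it reaches 126 mm with the sockets along its own z.
- module_centre (a point): Centre of the module's box, 55 mm above its origin along z; 55 mm over the table when standing, 26 mm when lying on the feet, about 59 mm at most while tipping.
- button_top (a point): Centre of the top of the round steel power button on the lid, 24 mm across, 8 mm proud of the lid; at x = -29, y = -48, z = 32 mm of the module's frame (low and to one side while it stands). With the module on its feet it is about 55 mm over the table and is pressed straight down. The point moves with the button.
- power_button (a joint): Travel of the power button into the lid, in m: 0 out, 0.005 fully in. Springs back by itself; starts to move at about 1.5 N, fully in at about 4 N.
- jar: Bystander: closed jar, 48 mm across, 65 mm tall, standing beyond one end of the module. Origin: centre of its underside.
- screwdriver: Bystander: screwdriver 170 mm long, lying on the table beyond the other end of the module. Its x axis runs along it, handle to -x.
- mug: Bystander: white mug, 80 mm across, 90 mm tall, standing to the side. Origin: centre of its underside.
Things that resemble listed ones, but are neither listed nor needed, are in the scene too. Leave any orange or yellow look-alike of the module alone.

How it is judged:
By the outcome, as a careful person would: the job done as asked, in the order asked, and still so for the second after the job is handed in, with the robot touching nothing.
It also fails if it takes over 46 s, if anything falls off the work surface, if the arm or the gripper's body presses on something with over 40 N, if the wrist force passes 120 N, or if a joint passes its speed limit or range.

## Working session

There is one attempt and no reset: what is moved stays moved. The work goes in short steps, Python scripts to look and compute and a tool call to move; the robot and the scene stay as the last step left them, time stands still between calls to the robot, and variables do not carry over. Pictures are saved under pics/ and viewed, and the job is handed in when it is done.

Besides the shell and the picture viewer there is one more tool, called after "Request:" as name([rows], argument=value, ...), one row to a line, values as JSON. jog_arm: Moves the arm, as the interface text tells. Scaled input: -1 to 1 covers 0.02 m each way for a shift and 4 degrees each way for a turn. Its arguments: {"type":"object","properties":{"increments":{"type":"array"},"hand":{"type":"number"}},"required":["increments"]}

```bash
mkdir -p pics; ls
python3 - <<'E'
from bench import *
import cv2
s=get_state(); print({k:s[k] for k in('time','position','tool_rot','contact_force','gripper_width')})
for n in('scene','top'):
    cv2.imwrite(f'pics/{n}0.png',snapshot(n)); p=camera_params(n); print(n,p)
E
```

```text
pics
{'time': 0.0, 'position': array([ 183.82051076, -623.12715239,  403.59287219]), 'tool_rot': array([-0.10020177, -0.69970314, -0.10200054,  0.6999793 ]), 'contact_force': array([-0.24966651, -0.12045164,  0.04514513]), 'gripper_width': 93.31187645708819}
scene {'fx': 537.0514493539824, 'fy': 537.0514493539824, 'cx': 277.35201041844675, 'cy': 213.00503522360816, 'T': array([[-6.76189446e-01,  4.88651221e-01, -5.51350903e-01,
         1.15316318e+03],
       [ 7.36686095e-01,  4.56434194e-01, -4.98960343e-01,
         6.88937320e+02],
       [ 7.83782448e-03, -7.43564261e-01, -6.68618544e-01,
         7.96148987e+02],
       [ 0.00000000e+00,  0.00000000e+00,  0.00000000e+00,
         1.00000000e+00]])}
top {'fx': 479.4045755777987, 'fy': 479.4045755777987, 'cx': 275.62735316805345, 'cy': 208.88615284847486, 'T': array([[ 1.33950932e-02, -9.89231463e-01,  1.45745273e-01,
         4.01211629e+02],
       [-9.99907184e-01, -1.36147953e-02, -5.10026544e-04,
         1.63950110e+02],
       [ 2.48882637e-03, -1.45724914e-01, -9.89322018e-01,
         1.08515579e+03],
       [ 0.00000000e+00,  0.00000000e+00,  0.00000000e+00,
         1.00000000e+00]])}
```

View pics/scene0.png

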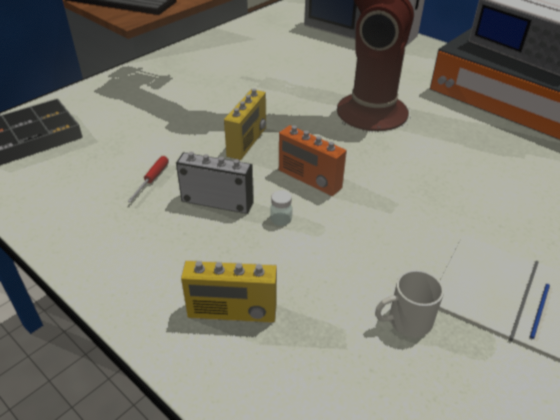

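View pics/top0.png

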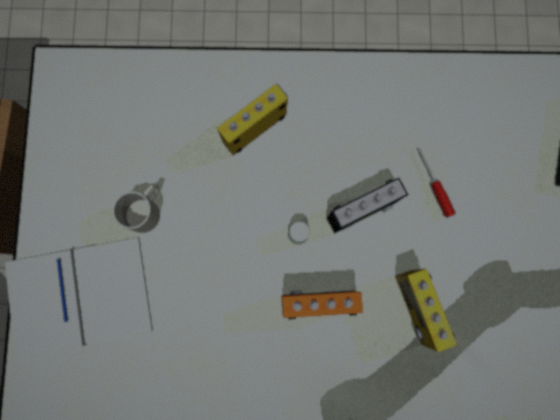

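Run:
```python
import cv2
a=cv2.imread('pics/top0.png')[160:250,300:470]; b=cv2.imread('pics/scene0.png')[140:225,120:300]
cv2.imwrite('pics/topz.png',cv2.resize(a,None,fx=4.5,fy=4.5,interpolation=cv2.INTER_CUBIC))
cv2.imwrite('pics/scz.png',cv2.resize(b,None,fx=4.4,fy=4.4,interpolation=cv2.INTER_CUBIC))
```

```text
(no output)
```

View pics/topz.png

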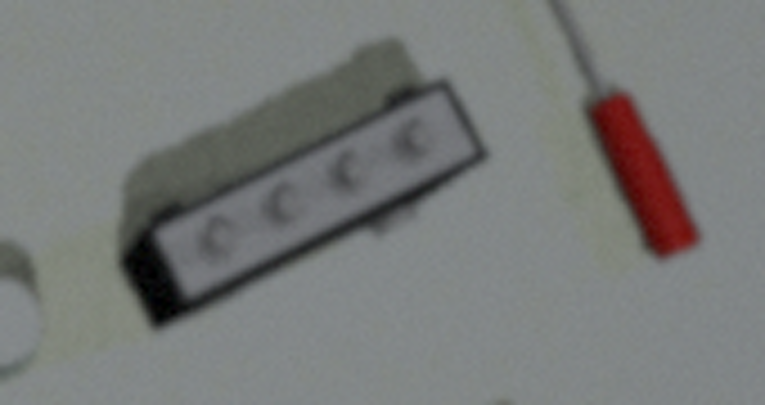

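View pics/scz.png

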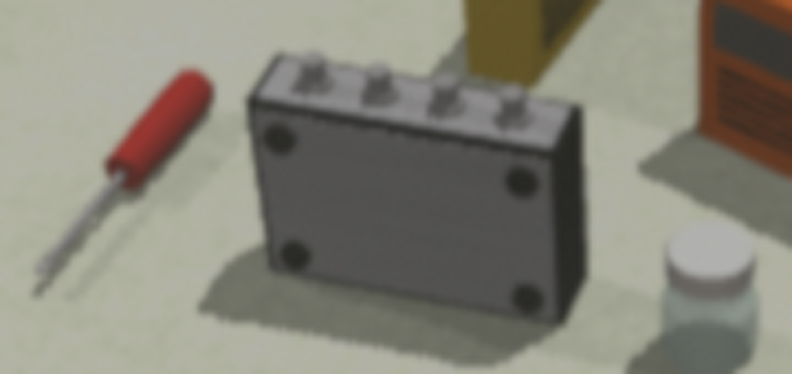

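```bash
cat > h.py <<'E'
import numpy as np, cv2
from bench import *
def ray(n,uv,z,P=None):
    p=P or camera_params(n);T=np.array(p['T']);uv=np.atleast_2d(uv).astype(float)
    d=np.c_[(uv[:,0]-p['cx'])/p['fx'],(uv[:,1]-p['cy'])/p['fy'],np.ones(len(uv))]@T[:3,:3].T
    o=T[:3,3];return o+d*((z-o[2])/d[:,2])[:,None]
E
python3 - <<'E'
from h import *
c=np.array([(148,222),(447,80),(488,156),(184,306)])/4.5+[300-.4,160-.4]
t=ray('top',c,110);print(t.round(1)); print('len',[np.linalg.norm(t[i]-t[(i+1)%4]).round(1) for i in range(4)],t.mean(0))
d=t[1]-t[0]+t[2]-t[3];print('y-axis yaw',np.degrees(np.arctan2(-d[1],-d[0])))
b=np.array([(270,268),(562,323)])/4.4+[120-.4,140-.4]
s=ray('scene',b,0);print(s.round(1),np.linalg.norm(s[1]-s[0]));d=s[1]-s[0];print(np.degrees(np.arctan2(d[1],d[0])))
u=np.array([(248,98),(555,150),(582,105),(280,55)])/4.4+[120-.4,140-.4]
s=ray('scene',u,110);print(s.round(1),s.mean(0));d=s[1]-s[0]+s[2]-s[3];print(np.degrees(np.arctan2(d[1],d[0])))
print('jar top',ray('top',[299,232],65),'button',ray('top',np.array([(400,215)])/4.5+[300,160],32))
sd=np.array([(545,0),(610,95),(680,250)])/4.5+[300,160];print(ray('top',sd,10))
E
```

```text
[[ 546.4   46.5  110. ]
 [ 614.6  -91.8  110. ]
 [ 579.2 -109.8  110. ]
 [ 508.    30.3  110. ]]
len [np.float64(154.2), np.float64(39.7), np.float64(157.1), np.float64(41.7)] [562.03167745 -31.19826905 110.        ]
y-axis yaw 116.58509298038227
[[614.8 -93.9   0. ]
 [542.1  46.2   0. ]] 157.84550172344586
117.44421001896671
[[ 614.8  -91.3  110. ]
 [ 542.2   46.2  110. ]
 [ 508.2   30.7  110. ]
 [ 581.1 -107.5  110. ]] [561.58076074 -30.4895526  110.        ]
117.82738646765583
jar top [[502.28634311 112.83573917  65.        ]] button [[562.31490081 -88.27016658  32.        ]]
[[ 678.01488986 -170.13439347   10.        ]
 [ 628.87710095 -201.68096429   10.        ]
 [ 549.806707   -234.12730743   10.        ]]
```

```bash
cat >> h.py <<'E'
from scipy.spatial.transform import Rotation as R
def plan(target, zdir=None, verbose=True):
    """remaining shift in tool axes (units of 20mm) and rotvec (units of 4deg); target tool: x down, z along zdir"""
    s=get_state();q=s['tool_rot'];Rm=R.from_quat([q[1],q[2],q[3],q[0]]).as_matrix();p=np.array(s['position'])
    if zdir is not None:
        x=np.array([0,0,-1.]);z=np.array([*zdir,0.]);z/=np.linalg.norm(z);y=np.cross(z,x)
        Rt=np.c_[x,y,z];rv=R.from_matrix(Rm.T@Rt).as_rotvec(degrees=True)
        print('rot deg',rv.round(2),'units',(rv/4).round(2))
    d=np.array(target)-p
    print('t',s['time'],'pos',p.round(1),'tool x',Rm[:,0].round(3),'y',Rm[:,1].round(3),'z',Rm[:,2].round(3))
    print('delta world',d.round(1),'tool units',(Rm.T@d/20).round(2),'F',s['contact_force'].round(2),'w',s['gripper_width'].round(1),'q',np.round(s['q'],2))
E
python3 - <<'E'
from h import *
plan([490,-69,276],(.889,.459)); plan([490,-69,276],(-.889,-.459))
E
```

```text
rot deg [1.6913e+02 1.9000e-01 1.0000e-02] units [42.28  0.05  0.  ]
t 0.1 pos [ 183.8 -623.2  403.7] tool x [-0.001  0.002 -1.   ] y [ 0.283 -0.959 -0.002] z [-0.959 -0.283  0.   ]Traceback (most recent call last):
  File "<stdin>", line 2, in <module>
  File "h.py", line 17, in plan
    print('delta world',d.round(1),'tool units',(Rm.T@d/20).round(2),'F',s['contact_force'].round(2),'w',s['gripper_width'].round(1),'q',np.round(s['q'],2))
                                                                                                         ^^^^^^^^^^^^^^^^^^^^^^^^
AttributeError: 'float' object has no attribute 'round'
```

```bash
sed -i "s/s\['gripper_width'\].round(1)/round(float(s['gripper_width']),1)/" h.py
python3 - <<'E'
from h import *
plan([490,-69,276],(-.889,-.459))
E
```

```text
rot deg [-1.087e+01 -1.000e-02  1.300e-01] units [-2.72 -0.    0.03]
t 0.1 pos [ 183.8 -623.2  403.7] tool x [-0.001  0.002 -1.   ] y [ 0.283 -0.959 -0.002] z [-0.959 -0.283  0.   ]
delta world [ 306.2  554.2 -127.7] tool units [  6.44 -22.23 -22.52] F [-0.42  0.31  0.02] w 93.0 q [ 1.26  0.62 -0.01  1.42  0.01  1.1  -0.04]
```

Request:
jog_arm([
  {"ty":-0.7,"tz":-0.7},
  {"ty":-0.8,"tz":-0.8},
  {"ty":-0.8,"tz":-0.8},
  {"ty":-0.8,"tz":-0.8},
  {"ty":-0.8,"tz":-0.8},
], hand=1)

```text
validation failed for argument at $.in...
```

Request:
jog_arm([
  {"tx":0,"ty":-0.8,"tz":-0.8,"rx":-0.6,"ry":0,"rz":0},
  {"tx":0,"ty":-0.8,"tz":-0.8,"rx":-0.6,"ry":0,"rz":0},
  {"tx":0,"ty":-0.8,"tz":-0.8,"rx":-0.6,"ry":0,"rz":0},
  {"tx":0,"ty":-0.8,"tz":-0.8,"rx":-0.6,"ry":0,"rz":0},
  {"tx":0,"ty":-0.8,"tz":-0.8,"rx":-0.6,"ry":0,"rz":0},
], hand=1)

```text
time: 0.52
position: [226.4, -519.7, 399.3]
tool_rot: [-0.171, -0.684, -0.175, 0.687]
contact_force: [0.2, -0.3, -0.1]
gripper_width: 64.0
```

Run:
```python
from h import *
plan([490,-69,276],(-.889,-.459))
```

```text
rot deg [1.08 0.22 0.39] units [0.27 0.06 0.1 ]
t 0.5167 pos [ 226.4 -519.7  399.3] tool x [-0.007  0.004 -1.   ] y [ 0.475 -0.88  -0.007] z [-0.88  -0.475  0.004]
delta world [ 263.6  450.7 -123.3] tool units [  6.17 -13.52 -22.33] F [ 0.24 -0.33 -0.06] w 64.0 q [ 1.17  0.49 -0.08  1.67  0.05  0.98  0.  ]
```

Request:
jog_arm([
  {"tx":0,"ty":-0.58,"tz":-0.95,"rx":0.1,"ry":0,"rz":0.1},
  {"tx":0,"ty":-0.58,"tz":-0.95,"rx":0.1,"ry":0,"rz":0},
  {"tx":0,"ty":-0.58,"tz":-0.95,"rx":0,"ry":0,"rz":0},
  {"tx":0,"ty":-0.58,"tz":-0.95,"rx":0,"ry":0,"rz":0},
  {"tx":0,"ty":-0.58,"tz":-0.95,"rx":0,"ry":0,"rz":0},
])

```text
time: 0.93
position: [283.4, -418.0, 397.1]
tool_rot: [-0.167, -0.685, -0.17, 0.689]
contact_force: [0.7, 0.2, 0.2]
gripper_width: 30.7
```

Request:
jog_arm([
  {"tx":0,"ty":-0.58,"tz":-0.95,"rx":0,"ry":0,"rz":0},
  {"tx":0,"ty":-0.58,"tz":-0.95,"rx":0,"ry":0,"rz":0},
  {"tx":0,"ty":-0.58,"tz":-0.95,"rx":0,"ry":0,"rz":0},
  {"tx":0,"ty":-0.58,"tz":-0.95,"rx":0,"ry":0,"rz":0},
  {"tx":0,"ty":-0.58,"tz":-0.95,"rx":0,"ry":0,"rz":0},
])

```text
time: 1.35
position: [342.3, -316.9, 395.5]
tool_rot: [-0.165, -0.684, -0.171, 0.69]
contact_force: [-0.1, 0.2, 0.7]
gripper_width: 1.0
```

Request:
jog_arm([
  {"tx":0,"ty":-0.58,"tz":-0.95,"rx":0,"ry":0,"rz":0},
  {"tx":0,"ty":-0.58,"tz":-0.95,"rx":0,"ry":0,"rz":0},
  {"tx":0,"ty":-0.58,"tz":-0.95,"rx":0,"ry":0,"rz":0},
  {"tx":0,"ty":-0.58,"tz":-0.95,"rx":0,"ry":0,"rz":0},
  {"tx":0,"ty":-0.58,"tz":-0.95,"rx":0,"ry":0,"rz":0},
])

```text
time: 1.77
position: [401.1, -216.0, 394.3]
tool_rot: [-0.164, -0.683, -0.172, 0.691]
contact_force: [0.3, 0.5, -0.2]
gripper_width: 0.3
```

Run:
```python
from h import *
plan([490,-69,276],(-.889,-.459))
```

```text
rot deg [0.14 0.47 0.76] units [0.03 0.12 0.19]
t 1.7667 pos [ 401.1 -216.   394.3] tool x [-0.013  0.008 -1.   ] y [ 0.461 -0.887 -0.013] z [-0.887 -0.461  0.008]
delta world [  88.9  147.  -118.3] tool units [ 5.91 -4.4  -7.38] F [ 0.34  0.53 -0.17] w 0.3 q [ 0.56  0.34 -0.15  1.97  0.06  0.86 -0.72]
```

Request:
jog_arm([
  {"tx":0,"ty":-0.58,"tz":-0.95,"rx":0,"ry":0.1,"rz":0.2},
  {"tx":0,"ty":-0.58,"tz":-0.95,"rx":0,"ry":0,"rz":0},
  {"tx":0.3,"ty":-0.58,"tz":-0.95,"rx":0,"ry":0,"rz":0},
  {"tx":0.4,"ty":-0.58,"tz":-0.95,"rx":0,"ry":0,"rz":0},
  {"tx":0.5,"ty":-0.58,"tz":-0.95,"rx":0,"ry":0,"rz":0},
])

```text
time: 2.18
position: [460.7, -115.6, 370.1]
tool_rot: [0.168, 0.687, 0.167, -0.687]
contact_force: [0.6, -0.3, -0.6]
gripper_width: 0.2
```

Request:
jog_arm([
  {"tx":0.7,"ty":-0.58,"tz":-0.85,"rx":0,"ry":0,"rz":0},
  {"tx":0.8,"ty":-0.5,"tz":-0.8,"rx":0,"ry":0,"rz":0},
  {"tx":0.9,"ty":-0.3,"tz":-0.5,"rx":0,"ry":0,"rz":0},
  {"tx":0.8,"ty":-0.1,"tz":-0.2,"rx":0,"ry":0,"rz":0},
  {"tx":0.6,"ty":0,"tz":0,"rx":0,"ry":0,"rz":0},
])

```text
time: 2.6
position: [492.6, -59.0, 291.0]
tool_rot: [0.171, 0.688, 0.171, -0.684]
contact_force: [0.4, -0.3, -0.3]
gripper_width: 0.8
```

Run:
```python
from h import *
cv2.imwrite('pics/t1.png',snapshot('top')); cv2.imwrite('pics/s1.png',snapshot('scene'))
plan([490,-69,276],(-.889,-.459))
```

```text
rot deg [ 0.6  -0.1   0.01] units [ 0.15 -0.03  0.  ]
t 2.7 pos [491.5 -60.  290.4] tool x [ 0.002  0.001 -1.   ] y [ 0.468 -0.884 -0.   ] z [-0.884 -0.468 -0.002]
delta world [ -1.5  -9.  -14.4] tool units [0.72 0.36 0.28] F [-0.31  0.18  0.28] w 0.0 q [ 0.18  0.54 -0.16  1.99  0.14  0.62 -1.15]
```

View pics/t1.png

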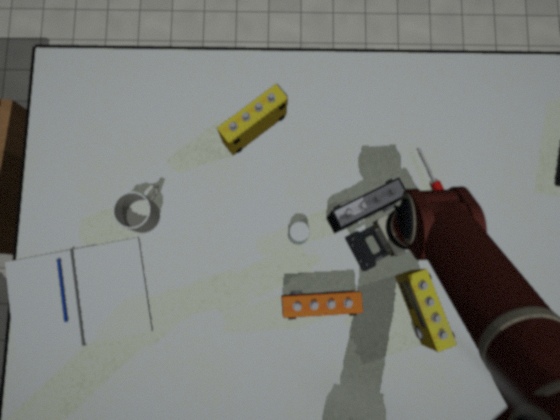

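View pics/s1.png

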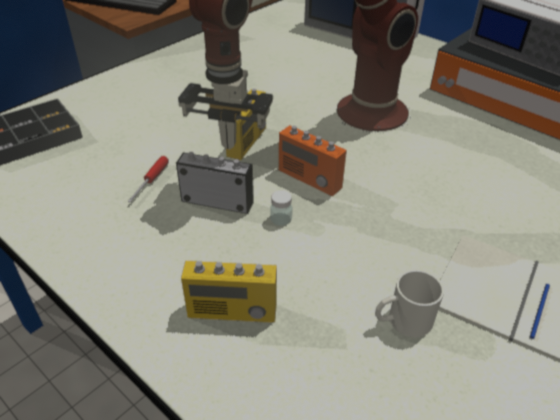

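Request:
jog_arm([
  {"tx":0.4,"ty":0.3,"tz":-0.3,"rx":0.1,"ry":0,"rz":0},
  {"tx":0.3,"ty":0.1,"tz":-0.4,"rx":0,"ry":0,"rz":0},
  {"tx":0.0,"ty":0,"tz":-0.4,"rx":0,"ry":0,"rz":0},
  {"tx":0,"ty":0,"tz":-0.4,"rx":0,"ry":0,"rz":0},
  {"tx":0,"ty":0,"tz":-0.2,"rx":0,"ry":0,"rz":0},
])

```text
time: 3.12
position: [527.0, -52.5, 277.8]
tool_rot: [0.167, 0.688, 0.167, -0.687]
contact_force: [0.5, -0.1, -0.9]
gripper_width: 0.1
```

Run:
```python
from h import *
plan([536.6,-44,276],(-.889,-.459))
```

```text
rot deg [-0.02 -0.07 -0.07] units [-0.   -0.02 -0.02]
t 3.1167 pos [527.  -52.5 277.8] tool x [ 0.002 -0.    -1.   ] y [ 0.458 -0.889  0.001] z [-0.889 -0.458 -0.001]
delta world [ 9.6  8.5 -1.8] tool units [ 0.09 -0.16 -0.62] F [ 0.5  -0.09 -0.9 ] w 0.1 q [ 0.15  0.6  -0.15  1.91  0.14  0.64 -1.17]
```

Request:
jog_arm([
  {"tx":0,"ty":-0.1,"tz":-0.25,"rx":0,"ry":0,"rz":0},
  {"tx":0,"ty":-0.05,"tz":-0.25,"rx":0,"ry":0,"rz":0},
  {"tx":0,"ty":0,"tz":-0.2,"rx":0,"ry":0,"rz":0},
  {"tx":0,"ty":0,"tz":-0.2,"rx":0,"ry":0,"rz":0},
  {"tx":0,"ty":0,"tz":-0.2,"rx":0,"ry":0,"rz":0},
])

```text
time: 3.53
position: [546.1, -38.8, 279.7]
tool_rot: [-0.168, -0.687, -0.166, 0.688]
contact_force: [-0.9, -0.3, 1.4]
gripper_width: 0.5
```

Run:
```python
from h import *
plan([536.6,-44,276],(-.889,-.459))
cv2.imwrite('pics/s2.png',snapshot('scene'))
```

```text
rot deg [-0.01  0.09 -0.12] units [-0.    0.02 -0.03]
t 3.5333 pos [546.1 -38.8 279.7] tool x [-0.001 -0.003 -1.   ] y [ 0.459 -0.889  0.002] z [-0.889 -0.459  0.002]
delta world [-9.5 -5.2 -3.7] tool units [0.19 0.01 0.54] F [-0.89 -0.33  1.35] w 0.5 q [ 0.12  0.62 -0.14  1.86  0.14  0.67 -1.19]
```

View pics/s2.png

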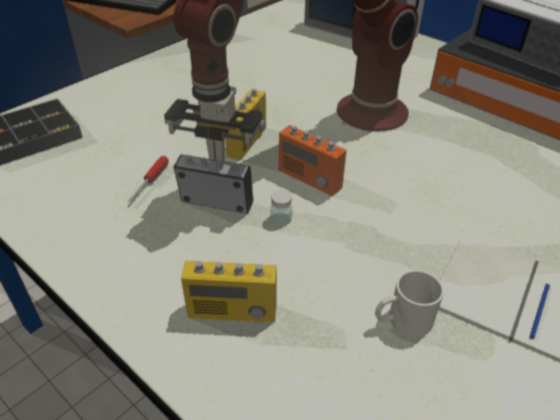

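Request:
jog_arm([
  {"tx":0.05,"ty":0,"tz":-0.25,"rx":0,"ry":0,"rz":0},
  {"tx":0.05,"ty":0,"tz":-0.25,"rx":0,"ry":0,"rz":0},
  {"tx":0.05,"ty":0,"tz":-0.25,"rx":0,"ry":0,"rz":0},
  {"tx":0,"ty":0,"tz":-0.25,"rx":0,"ry":0,"rz":0},
  {"tx":0,"ty":0,"tz":-0.25,"rx":0,"ry":0,"rz":0},
])

```text
time: 4.0
position: [571.3, -25.6, 276.5]
tool_rot: [0.167, 0.688, 0.166, -0.686]
contact_force: [0.1, 0.9, -0.1]
gripper_width: 0.4
```

Run:
```python
from h import *
plan([536.6,-44,276],(-.889,-.459))
cv2.imwrite('pics/s3.png',snapshot('scene'))
```

```text
rot deg [-0.01 -0.15 -0.14] units [-0.   -0.04 -0.03]
t 4.0 pos [571.3 -25.6 276.5] tool x [ 0.003 -0.001 -1.   ] y [ 0.459 -0.889  0.002] z [-0.889 -0.459 -0.003]
delta world [-34.7 -18.4  -0.5] tool units [0.02 0.02 1.96] F [ 0.09  0.87 -0.08] w 0.4 q [ 0.1   0.65 -0.14  1.79  0.13  0.7  -1.21]
```

View pics/s3.png

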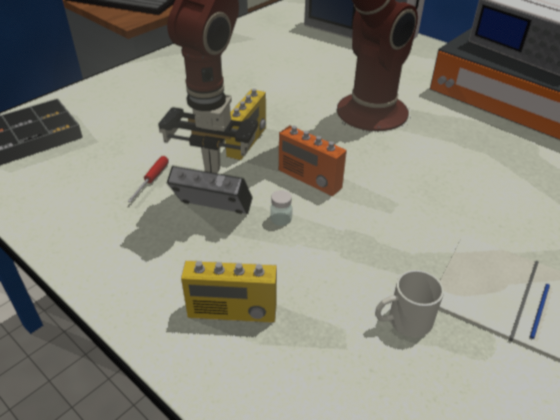

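Request:
jog_arm([
  {"tx":0,"ty":0,"tz":-0.15,"rx":0,"ry":0,"rz":0},
  {"tx":0,"ty":0,"tz":0,"rx":0,"ry":0,"rz":0},
  {"tx":0,"ty":0,"tz":0,"rx":0,"ry":0,"rz":0},
  {"tx":0,"ty":0,"tz":0,"rx":0,"ry":0,"rz":0},
  {"tx":0,"ty":0,"tz":0,"rx":0,"ry":0,"rz":0},
])

```text
time: 4.47
position: [575.9, -22.5, 276.3]
tool_rot: [0.168, 0.689, 0.167, -0.685]
contact_force: [0.1, -0.5, -0.6]
gripper_width: 0.5
```

Run:
```python
from h import *
plan([536.6,-44,276],(-.889,-.459))
cv2.imwrite('pics/s4.png',snapshot('scene'));cv2.imwrite('pics/t4.png',snapshot('top'))
```

```text
rot deg [ 0.1  -0.32 -0.13] units [ 0.03 -0.08 -0.03]
t 4.4667 pos [575.9 -22.5 276.3] tool x [ 0.006  0.001 -1.   ] y [ 0.46  -0.888  0.002] z [-0.888 -0.46  -0.006]
delta world [-39.3 -21.5  -0.3] tool units [0.   0.05 2.24] F [ 0.07 -0.5  -0.59] w 0.5 q [ 0.09  0.66 -0.14  1.78  0.13  0.71 -1.21]
```

View pics/s4.png

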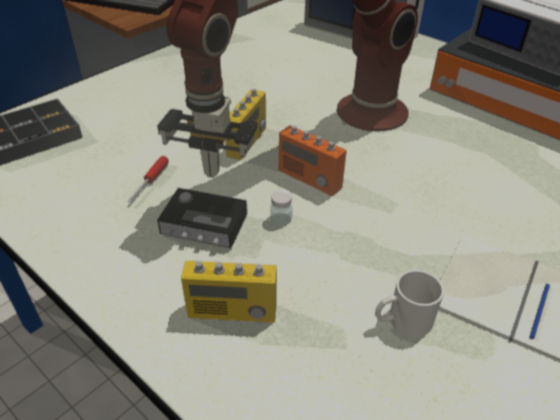

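View pics/t4.png

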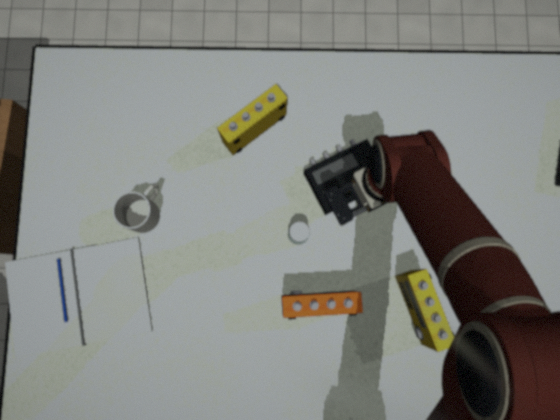

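Run:
```python
import cv2
b=cv2.imread('pics/s4.png')[165:255,145:270]
cv2.imwrite('pics/s4z.png',cv2.resize(b,None,fx=6,fy=6,interpolation=cv2.INTER_CUBIC))
```

```text
(no output)
```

View pics/s4z.png

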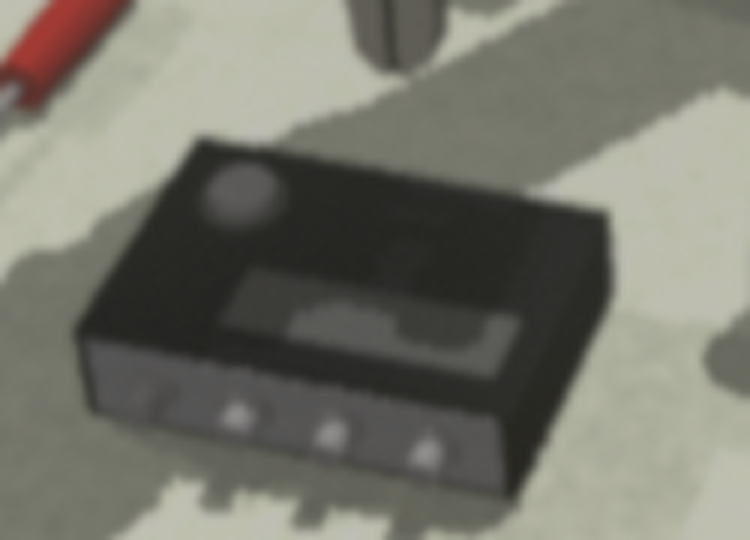

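Run:
```python
from h import *
f=lambda a:np.array(a)/6+[145-.4,165-.4]
print('button',ray('scene',f([(245,187)]),55))
c=ray('scene',f([(203,137),(608,213),(512,418),(78,332)]),47);print(c.round(1),[np.linalg.norm(c[i]-c[(i+1)%4]).round(1) for i in range(4)])
d=c[1]-c[0]+c[2]-c[3];a=np.arctan2(d[1],d[0]);print(np.degrees(a))
Y=np.array([np.cos(a),np.sin(a)]);X=np.array([Y[1],-Y[0]])
m=c.mean(0)[:2];print('pred button from lid centre',m+X*(32-55)-48*Y)
O=np.array([562,-31]);X0=np.array([.889,.459]);Y0=np.array([-.459,.889]);print('pred from start',O+X0*(21+32-2)-48*Y0, 'lid centre pred',O+X0*76,m)
```

```text
button [[635.46255488 -44.87590372  55.        ]]
[[621.9 -85.9  47. ]
 [550.9  52.7  47. ]
 [646.8 103.6  47. ]
 [718.8 -35.3  47. ]] [np.float64(155.7), np.float64(108.6), np.float64(156.5), np.float64(109.3)]
117.25998742645913
pred button from lid centre [636.12936555 -44.39975444]
pred from start [629.371 -50.263] lid centre pred [629.564   3.884] [634.58953775   8.8039008 ]
```

Run:
```python
from h import *
plan([635.5,-45,262],(-.889,-.459))
```

```text
rot deg [ 0.1  -0.31 -0.13] units [ 0.02 -0.08 -0.03]
t 4.5667 pos [575.9 -22.6 276.3] tool x [ 0.006  0.001 -1.   ] y [ 0.46  -0.888  0.002] z [-0.888 -0.46  -0.005]
delta world [ 59.6 -22.4 -14.3] tool units [ 0.73  2.37 -2.13] F [-0.09  0.5   0.19] w 0.5 q [ 0.09  0.66 -0.14  1.78  0.13  0.71 -1.21]
```

Request:
jog_arm([
  {"tx":0,"ty":0.6,"tz":-0.5,"rx":0,"ry":-0.1,"rz":0},
  {"tx":0,"ty":0.6,"tz":-0.5,"rx":0,"ry":0,"rz":0},
  {"tx":0,"ty":0.6,"tz":-0.5,"rx":0,"ry":0,"rz":0},
  {"tx":0.2,"ty":0.4,"tz":-0.4,"rx":0,"ry":0,"rz":0},
  {"tx":0.2,"ty":0,"tz":0,"rx":0,"ry":0,"rz":0},
])

```text
time: 4.98
position: [630.6, -45.1, 269.3]
tool_rot: [-0.169, -0.686, -0.167, 0.687]
contact_force: [0.5, 0.1, 0.6]
gripper_width: 0.6
```

Run:
```python
from h import *
plan([635.5,-45,262],(-.889,-.459))
```

```text
rot deg [ 0.12  0.12 -0.14] units [ 0.03  0.03 -0.04]
t 4.9833 pos [630.6 -45.1 269.3] tool x [-0.001 -0.003 -1.   ] y [ 0.461 -0.888  0.003] z [-0.888 -0.461  0.002]
delta world [ 4.9  0.1 -7.3] tool units [ 0.36  0.11 -0.22] F [0.5  0.11 0.61] w 0.6 q [ 0.12  0.74 -0.14  1.62  0.14  0.8  -1.17]
```

Request:
jog_arm([
  {"tx":0.2,"ty":0.1,"tz":-0.2,"rx":0,"ry":0,"rz":0},
  {"tx":0.2,"ty":0,"tz":0,"rx":0,"ry":0,"rz":0},
  {"tx":0,"ty":0,"tz":0,"rx":0,"ry":0,"rz":0},
  {"tx":0,"ty":0,"tz":0,"rx":0,"ry":0,"rz":0},
  {"tx":0,"ty":0,"tz":0,"rx":0,"ry":0,"rz":0},
])

```text
time: 5.4
position: [632.9, -44.4, 258.7]
tool_rot: [-0.168, -0.684, -0.168, 0.69]
contact_force: [0.2, -0.9, 0.8]
gripper_width: 0.8
```

Run:
```python
from h import *
plan([635.5,-45,241],(-.889,-.459))
b=snapshot('scene')[110:260,120:290]
cv2.imwrite('pics/s5z.png',cv2.resize(b,None,fx=4,fy=4,interpolation=cv2.INTER_CUBIC))
p=camera_params('wrist');w=snapshot('wrist');T=np.array(p['T']);q=T[:3,:3].T@(np.array([635.5,-45,55])-T[:3,3]);print(q[:2]/q[2]*p['fx']+[p['cx'],p['cy']])
cv2.imwrite('pics/w5.png',w)
```

```text
rot deg [0.15 0.42 0.05] units [0.04 0.11 0.01]
t 5.4 pos [632.9 -44.4 258.7] tool x [-0.007 -0.003 -1.   ] y [ 0.461 -0.887 -0.001] z [-0.887 -0.461  0.007]
delta world [  2.6  -0.6 -17.7] tool units [ 0.89  0.09 -0.11] F [ 0.15 -0.87  0.84] w 0.8 q [ 0.12  0.75 -0.14  1.62  0.14  0.79 -1.17]
[276.86960596 234.55661452]
```

View pics/s5z.png

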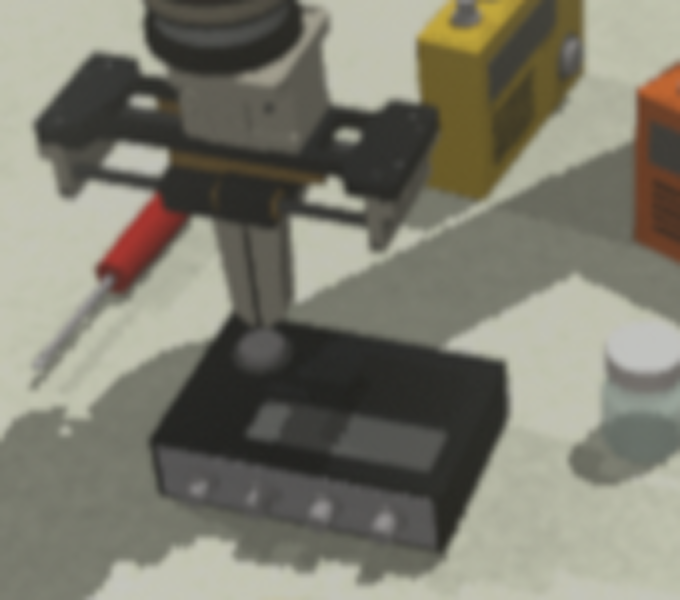

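View pics/w5.png

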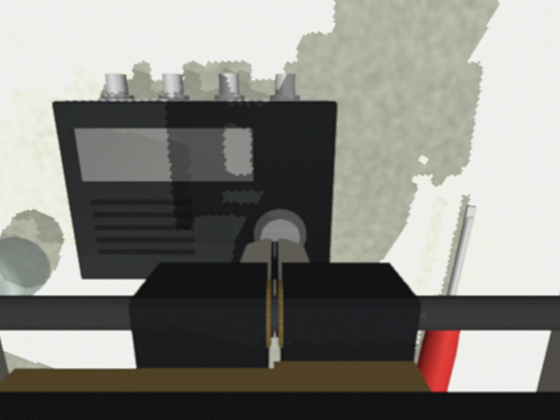

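Request:
jog_arm([
  {"tx":0.2,"ty":0.1,"tz":-0.15,"rx":0,"ry":0.1,"rz":0},
  {"tx":0.2,"ty":0,"tz":0,"rx":0,"ry":0,"rz":0},
  {"tx":0.1,"ty":0,"tz":0,"rx":0,"ry":0,"rz":0},
  {"tx":0,"ty":0,"tz":0,"rx":0,"ry":0,"rz":0},
  {"tx":0,"ty":0,"tz":0,"rx":0,"ry":0,"rz":0},
])

```text
time: 5.92
position: [636.9, -44.5, 248.6]
tool_rot: [0.168, 0.688, 0.168, -0.686]
contact_force: [0.2, 0.3, -0.9]
gripper_width: 0.4
```

Run:
```python
from h import *
plan([635.5,-45,241],(-.889,-.459))
```

```text
rot deg [ 0.18 -0.11  0.01] units [ 0.04 -0.03  0.  ]
t 5.9167 pos [636.9 -44.5 248.6] tool x [ 0.002  0.001 -1.   ] y [ 0.461 -0.887 -0.   ] z [-0.887 -0.461 -0.002]
delta world [-1.4 -0.5 -7.6] tool units [ 0.38 -0.01  0.07] F [ 0.2   0.34 -0.9 ] w 0.4 q [ 0.12  0.77 -0.14  1.61  0.14  0.76 -1.17]
```

Request:
jog_arm([
  {"tx":0.15,"ty":0,"tz":0,"rx":0,"ry":0,"rz":0},
  {"tx":0.15,"ty":0,"tz":0,"rx":0,"ry":0,"rz":0},
  {"tx":0.1,"ty":0,"tz":0,"rx":0,"ry":0,"rz":0},
  {"tx":0.1,"ty":0,"tz":0,"rx":0,"ry":0,"rz":0},
  {"tx":0.1,"ty":0,"tz":0,"rx":0,"ry":0,"rz":0},
])

```text
time: 6.33
position: [637.1, -44.5, 236.8]
tool_rot: [0.168, 0.688, 0.168, -0.686]
contact_force: [-1.8, 0.6, 3.9]
gripper_width: 0.3
```

Run:
```python
from h import *
plan([635.5,-45,236],(-.889,-.459))
```

```text
rot deg [ 0.17 -0.16 -0.03] units [ 0.04 -0.04 -0.01]
t 6.3333 pos [637.1 -44.5 236.8] tool x [ 0.003  0.001 -1.   ] y [ 0.461 -0.887  0.   ] z [-0.887 -0.461 -0.003]
delta world [-1.6 -0.5 -0.8] tool units [ 0.04 -0.02  0.08] F [-1.78  0.56  3.87] w 0.3 q [ 0.11  0.79 -0.14  1.62  0.14  0.74 -1.18]
```

Request:
jog_arm([
  {"tx":0.1,"ty":0,"tz":0,"rx":0,"ry":0,"rz":0},
  {"tx":0.1,"ty":0,"tz":0,"rx":0,"ry":0,"rz":0},
  {"tx":0.1,"ty":0,"tz":0,"rx":0,"ry":0,"rz":0},
  {"tx":0.1,"ty":0,"tz":0,"rx":0,"ry":0,"rz":0},
  {"tx":0.1,"ty":0,"tz":0,"rx":0,"ry":0,"rz":0},
])

```text
time: 6.75
position: [637.1, -44.2, 236.3]
tool_rot: [0.168, 0.688, 0.167, -0.686]
contact_force: [-3.7, 1.0, 10.5]
gripper_width: 0.7
```

Run:
```python
from h import *
plan([635.5,-45,236],(-.889,-.459))
b=snapshot('scene')[110:260,120:290]
cv2.imwrite('pics/s6z.png',cv2.resize(b,None,fx=4,fy=4,interpolation=cv2.INTER_CUBIC))
```

```text
rot deg [ 0.14 -0.15 -0.12] units [ 0.04 -0.04 -0.03]
t 6.75 pos [637.1 -44.2 236.3] tool x [ 0.003 -0.001 -1.   ] y [ 0.461 -0.887  0.002] z [-0.887 -0.461 -0.003]
delta world [-1.6 -0.8 -0.3] tool units [ 0.02 -0.    0.09] F [-3.69  1.02 10.48] w 0.7 q [ 0.11  0.79 -0.13  1.62  0.14  0.74 -1.18]
```

View pics/s6z.png

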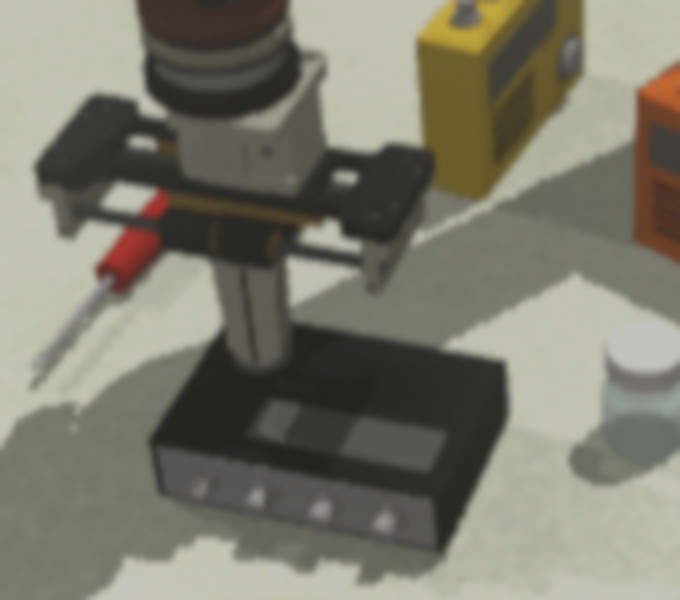

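The finger sits on the button at 10 N and has stopped at 236 mm, so the button is bottomed out. I'm now lifting straight up.

Request:
jog_arm([
  {"tx":-0.2,"ty":0,"tz":0,"rx":0,"ry":0,"rz":0},
  {"tx":-0.4,"ty":0,"tz":0,"rx":0,"ry":0,"rz":0},
  {"tx":-0.8,"ty":0,"tz":0,"rx":0,"ry":0,"rz":0},
  {"tx":-0.9,"ty":0,"tz":0,"rx":0,"ry":0,"rz":0},
  {"tx":-0.9,"ty":0,"tz":0,"rx":0,"ry":0,"rz":0},
])

```text
time: 7.22
position: [635.6, -44.2, 299.4]
tool_rot: [-0.168, -0.685, -0.168, 0.688]
contact_force: [0.3, 0.3, 0.1]
gripper_width: 0.2
```

Request:
jog_arm([
  {"tx":-0.9,"ty":0,"tz":0.9,"rx":0,"ry":0,"rz":0},
  {"tx":-0.9,"ty":0,"tz":0.9,"rx":0,"ry":0,"rz":0},
  {"tx":-0.5,"ty":0,"tz":0.9,"rx":0,"ry":0,"rz":0},
  {"tx":0,"ty":0,"tz":0.9,"rx":0,"ry":0,"rz":0},
  {"tx":0,"ty":0,"tz":0.5,"rx":0,"ry":0,"rz":0},
])

```text
time: 7.63
position: [563.2, -80.9, 351.8]
tool_rot: [0.17, 0.689, 0.169, -0.684]
contact_force: [-0.3, -0.6, -0.8]
gripper_width: 0.5
```

Request:
jog_arm([
  {"tx":0,"ty":0,"tz":0,"rx":0,"ry":0,"rz":0},
  {"tx":0,"ty":0,"tz":0,"rx":0,"ry":0,"rz":0},
  {"tx":0,"ty":0,"tz":0,"rx":0,"ry":0,"rz":0},
  {"tx":0,"ty":0,"tz":0,"rx":0,"ry":0,"rz":0},
  {"tx":0,"ty":0,"tz":0,"rx":0,"ry":0,"rz":0},
])

```text
time: 8.05
position: [563.5, -81.0, 351.1]
tool_rot: [0.169, 0.689, 0.169, -0.684]
contact_force: [0.8, -0.1, 0.3]
gripper_width: 0.5
```

Run:
```python
from h import *
plan([635.5,-45,236],(-.889,-.459))
s=snapshot('scene');cv2.imwrite('pics/s7.png',s)
cv2.imwrite('pics/s7z.png',cv2.resize(s[165:255,145:270],None,fx=6,fy=6,interpolation=cv2.INTER_CUBIC))
cv2.imwrite('pics/t7.png',snapshot('top'))
```

```text
rot deg [ 0.37 -0.42 -0.1 ] units [ 0.09 -0.1  -0.03]
t 8.05 pos [563.5 -81.  351.1] tool x [ 0.007  0.002 -1.   ] y [ 0.465 -0.886  0.002] z [-0.886 -0.465 -0.007]
delta world [  72.    36.  -115.1] tool units [ 5.78  0.07 -3.98] F [ 0.77 -0.09  0.31] w 0.5 q [ 0.21  0.55 -0.17  1.73  0.11  0.86 -1.09]
```

View pics/s7z.png

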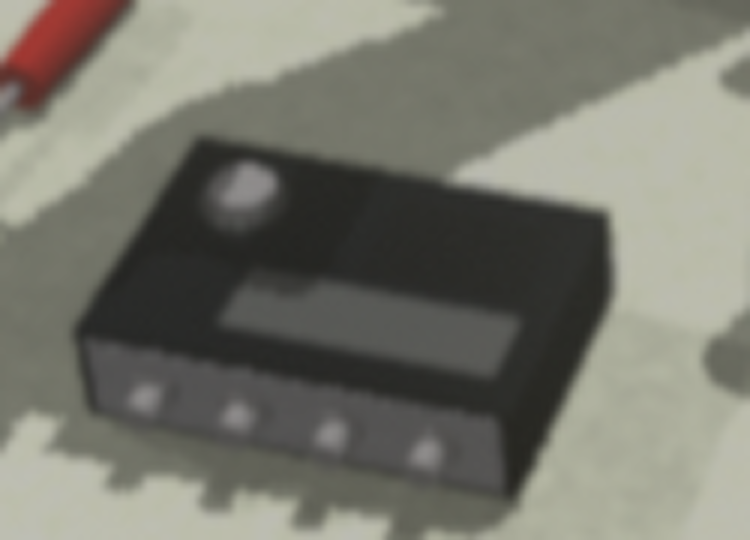

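View pics/t7.png

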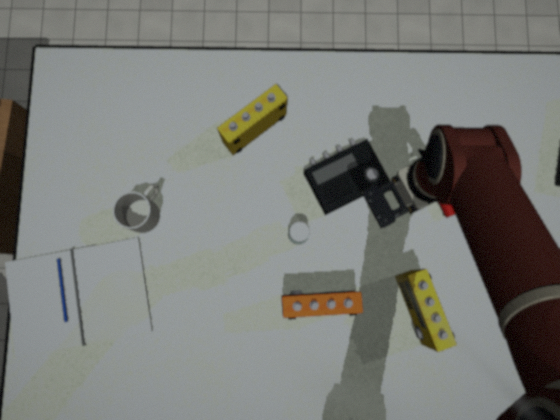

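View pics/s7.png

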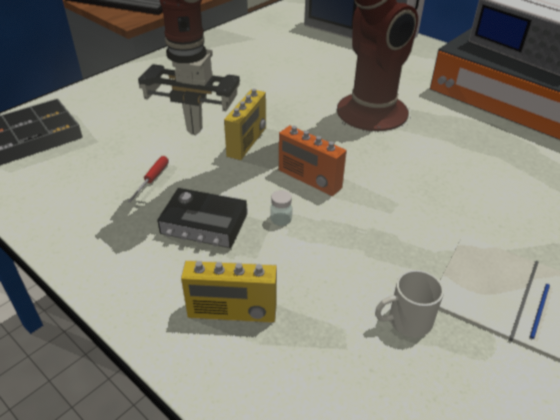

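The module is flat with its button out again (scene picture, about 186,197). The jar, screwdriver and mug are at their starting pixels, and the arm is clear.

Run:
```python
from bench import *
print(hand_in())
```

```text
the job is handed in; nothing more can be done
None
```

The module is lying flat on its feet, its power button has been pressed fully in and sprung back out, and the job is handed in.

- **Tipping:** I pushed the upper lid with closed fingertips, about 90 mm above the table, using 1–2 N. The module leaned, fell by itself and came down flat, sockets pointing the way I pushed. The lid corners, taken at 47 mm height, gave 156 x 109 mm against the true 160 x 110 mm, with the yaw still about 117 degrees.
- **Position:** It lies about 7 mm further along and to the side than a pure tip about its edge would give. That is a small slide or measuring error.
- **Button:** I pressed straight down. The force was about 4 N at 5 mm travel, then 10.5 N with no further movement, so it had reached its stop. The final picture shows it standing proud again and the module unmoved by the press.
- **Bystanders:** The jar, screwdriver and mug are where they started in the pictures, though the arm partly hides the screwdriver in the last top view. The look-alikes are also in place. I handed in at about 8 s with the arm clear of everything. No check failed.

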